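Hold the stoppered cuvette in the photometer's light path

TASK

Slide the lamp's shutter on the open light bench fully open by its tab. Then take the cuvette with the stopper out of the rack, gripping it by its two frosted faces and never touching its clear windows, and hold it upright in the light path midway between the two heads, clear windows square to the beam, the beam passing through the middle of the glass about 15 mm above its foot, touching no part of the light bench. Finish while still holding it there, still, with the shutter open; leave the other cuvettes and the things around undisturbed.

Things in the scene. Friction and masses are not known exactly. Their poses are not given: they have to be found in the camera images.
- light_bench: Open light bench, fixed: base plate 84 (x) by 270 (y) by 12 mm; two grey heads face each other over an 84 mm gap. Origin: centre of underside; y runs along the beam from the detector head (y -45 to -107) to the finned lamp head (y 45 to 114, with the shutter). Heads 56 mm wide (x), tops at z = 97 mm. In the gap only the 14 mm base; above the heads only the shutter tab.
- beam_middle (a point): The middle of the light path: the point on the beam's axis (the line through the centres of both lenses), midway between the heads, 75 mm above the table, straight above a small steel stud in the base plate. Axes as the light bench: y along the beam, z up. The beam itself is a pencil about 2 mm thick.
- shutter (a joint): Slide of the lamp's shutter in m: 0 = shut (the start, to 0.004), 0.030 = fully open, at its stop. It opens along the light bench's -x direction, stays where it is left; sliding friction about 1.5 N.
- shutter_tab (a point): Middle of the shutter's white finger tab, moving with the shutter. The tab is an upright block 12 mm (light bench x) by 9 mm (y) by 28 mm high on top of the lamp head; this point is 14 mm below its top and 116 mm above the table, its foot is 5 mm above the head's top. Room on all sides to pinch it from above.
- rack: Cuvette rack, a grey block fixed to the table, 46 (x) by 150 (y) by 20 mm high, origin at the centre of the underside; three square wells along y at -45, 0 and +45 mm, 14.5 mm wide and 14 mm deep, so a standing cuvette's foot is 6 mm above the table and 31 mm of it stands out.
- sample: The sample cuvette: glass, 12.5 mm square, 45 mm tall, upright in one of the three wells; the only one with a stopper (white, fixed on, 12 mm flange, 9 mm knob; total height 56 mm). Origin: centre of its underside, z up. Its FROSTED (whitish) faces look along its own +x and -x, its CLEAR windows along +y and -y. About 15 g.
- sample_frosted: The two frosted walls of the sample cuvette (full height, 12.5 mm wide, at x = -6.25 and +6.25 mm); the faces to hold it by. Same frame as sample.
- sample_windows: The two clear windows of the sample cuvette (10 mm wide, full height, at y = -6.25 and +6.25 mm); fingers must not touch them. Same frame as sample.
- sample_window (a point): Middle of the part of the clear windows that the light must pass: on the cell's centre line, 15 mm above its underside. To keep fingers out of the light, hold the cell at its upper half (above 21 mm).
- blank_1: Cuvette like the sample, 12.5 mm square and 45 mm tall but open, without stopper, in another well of the rack; same frame.
- blank_2: The other open cuvette, same as blank_1.
- petri: Bystander: shallow round glass dish, 60 mm across, 12 high, lying on the bench; origin at the centre of its underside.
- timer: Bystander: small white bench timer 52x66x24 mm; origin at the centre of its underside.
- lens_tissue: Bystander: flat small carton 60x95x14 mm; origin at the centre of its underside.
- reagent: Bystander: white reagent bottle with screw cap, 56 mm across, 102 high; origin at the centre of its underside.
- amber: Bystander: amber dropper bottle, 52 mm across, 132 high; origin at the centre of its underside.
- beaker: Bystander: small beaker, 53 mm across, 68 high; origin at the centre of its underside.
- wash: Bystander: wash bottle with bent jet, 67x110x178 mm; origin at the centre of its underside.

How it is judged (in metres and radians):
On the way, in this order (a step that is already met when the one before it is completed fails the run):
1. the shutter is slid open (value of joint shutter above 0.025 m), for 0.2 s.
2. the sample cuvette is lifted clear of the rack, held by its frosted faces (contact force between the fingers and sample_frosted above 0.5 N and height (world z) of sample above 0.035 m), for 0.1 s.
At the end, for the whole second after the job is handed in: Shutter open over 25 of 30 mm; sample held by its frosted faces (over 0.5 N), its window point within 4 mm sideways and 6 mm in height of the beam axis, within 20 mm of mid-gap, windows square within 0.2 rad, upright within 0.17 rad, still, not touching the light bench (value of joint shutter above 0.025 m and contact force between the fingers and sample_frosted above 0.5 N and x of sample_window in the frame of beam_middle between -0.004 and 0.004 m and y of sample_window in the frame of beam_middle between -0.02 and 0.02 m and z of sample_window in the frame of beam_middle between -0.006 and 0.006 m and angle between the y axis of sample and the y axis of beam_middle, either way round below 0.2 rad and angle between sample's own z axis and vertical below 0.17 rad and contact force between sample and light_bench below 0.05 N and linear speed of sample below 0.02 m/s and angular speed of sample below 0.3 rad/s); the arm keeps its last pose, push and grip.
It fails at once if the fingers touch the clear windows of the sample cuvette (contact force between the fingers and sample_windows above 0.5 N).
It fails at once if an open cuvette is taken out of its well or knocked over (distance of any of blank_1, blank_2 from where it was at the start of the episode above 0.015 m or angle between any of blank_1, blank_2's own z axis and vertical above 0.4 rad).
It fails at once if a bystander is pushed aside (3 cm) or knocked over (distance of any of petri, timer, lens_tissue, reagent, amber, beaker, wash from where it was at the start of the episode above 0.03 m or angle between any of petri, timer, lens_tissue, reagent, amber, beaker, wash's own z axis and vertical above 0.5 rad).
It also fails if it takes over 54 s, if anything falls off the work surface, if the arm or the gripper's body presses on something with over 40 N, if the wrist force passes 120 N, or if a joint passes its speed limit or range.

ROBOT

A 6-joint arm with a two-finger parallel gripper is mounted at the origin on a cart in front of the work surface, level with it; the furniture and walls round the work are solid. World frame = base frame: x ahead of the robot, y to its left, z up, the work surface at z = 0. Lengths are in m, angles in degrees, forces in N, time in s.
With the tool pointing down it reaches from about 0.275 to 0.975 m from the base axis. Payload 8.4 kg.
Tool frame: the origin (TCP) lies where the fingers leave the gripper's body, on its centre line; the fingertips stand 88 mm ahead of it and the grasp point (between the pads) lies 69 mm ahead of it; z points along the fingers, x is the direction in which the jaws open and shut, and the axes are right-handed (so a half turn about z gives the same grasp; the last joint's range is limited). The gripper opens to 92 mm and grips with 3 to 60 N. Pads are 20 mm wide; open, the fingers measure 128 mm over their backs; the gripper's body (75 mm by 189 mm) begins 69 mm behind the grasp point.
Start: joints at [-63.449, 20.225, 93.587, -0, 66.188, -0.138], TCP at [0.281, -0.558, 0.303] pointing down, gripper open.
Joint ranges: [-150.9, 150.9], [-52.94, 120.26], [3.33, 152.33], [-74.26, 254.26], [0, 154.13], [-172.89, 172.89]. Speed limits (degrees/s): [127.2, 127.2, 159.86, 180, 180, 180].

INTERFACE

Orientations are given as [roll, pitch, yaw] about the fixed x, y, z axes, in that order (R = Rz(yaw) Ry(pitch) Rx(roll)).
In Python, from plant import status, imaging, env gives the robot as it stands.
- The arm moves only by the shell command python3 -m pendant 'ROWS' [OPENING]. ROWS is JSON, a list of rows, each a list of 6 numbers: the shift along the world's x, y, z in mm, then the turn, a rotation vector about the world's x, y, z in degrees. A call has 1 to 5 rows; each row is the pose to reach, as a shift and turn from the pose commanded when the call began; what a row does not reach only later rows make up. A row lasts 1/8 s, in which the tool goes at most 62.5 mm and 10.7 degrees, less where a joint would pass 70% of its speed; a pose out of reach is approached as far as the arm can. A call with a gripper value outside its range is refused whole. OPENING is the gripper's target within -1 to 1 (shut at 1, half-way at 0, fully open at -1), set as the call begins (- or left out, the last holds). The fingers move at their own pace and stop on an object; the grip force is fixed at half the most. Time passes only in rows, so rows that repeat a pose let the fingers close. It gives the time, the measured TCP pose, the force and the opening at its end, in the units of the state.
- status.sense(): the state, without advancing time (a new reading comes with each control period).
- imaging.snapshot(name): name is "scene" or "top" or "wrist"; returns (picture, depth): 420x560x3 uint8, blue, green, red; 420x560 float32, m along the optical axis (not along the pixel's ray), 0 where there is no reading.
- imaging.calibration(name): a dict with "fx", "fy", "cx", "cy" (pixels), "R" (3x3) and "t" (3): a world point X has camera coordinates R X + t; the wrist camera has in their place "mount" (4x4, takes a point from camera to tool coordinates, whose origin is the TCP and whose axes are the tool frame's). Camera axes: x right, y down, z forward; pixel columns grow to the right and rows downward; lengths in m; the calibration is good to about 2 mm. A picture is of the moment at which its call begins: read the wrist's pose just before it. calibration takes no time and is no camera call.
- env.close_job(): hands the job in, once; it reports no verdict.
The state is a dict: "time": time; "q": joint angles; "qd": joint speeds; "joint_efforts": joint torques, N m; "position": TCP position; "eef_rot": TCP orientation; "contact_force": force on the tool from outside, world axes, zero at the start; "ft_torque": the same for the moment, N m; "grip_width": finger opening in m.
Only numpy, scipy, OpenCV 4.12 (cv2) and the standard library are available. Lean on these libraries where they do the work, as an engineer would, in place of code of your own. Each camera call takes 0.05 s, during which the arm holds its last target.

## Working session

There is one attempt and no reset: what is moved stays moved. The work goes in short steps, Python scripts to look and compute and a shell command to move; the robot and the scene stay as the last step left them, time stands still between calls to the robot, and variables do not carry over. Pictures are saved under pics/ and viewed, and the job is handed in when it is done.

```bash
ls; mkdir -p pics; python3 - <<'E'
from plant import status, imaging, env
import cv2, numpy as np
print(status.sense())
for n in ["scene","top","wrist"]:
    p,d=imaging.snapshot(n); cv2.imwrite(f"pics/{n}0.png",p); np.save(f"pics/{n}0.npy",d)
    print(n,imaging.calibration(n))
E
```

```text
pics
{'time': 0.0, 'q': array([-6.34498964e+01,  2.02609543e+01,  9.36290281e+01, -1.24854839e-04,
        6.61875506e+01, -1.36920173e-01]), 'qd': array([ 0.08342262,  0.01597928,  0.01663997, -0.15473395,  0.07206245,
        0.01888578]), 'joint_efforts': array([-5.39393324e-03, -5.93848622e+01, -3.34218585e+01,  6.93328539e-02,
        2.36469728e-02, -1.15510907e-04]), 'position': array([ 0.28053555, -0.55808258,  0.30198067]), 'eef_rot': array([-1.79999929e+02,  7.75330756e-02, -6.33129257e+01]), 'contact_force': array([-0.36914272, -0.26502861, -0.31661784]), 'ft_torque': array([ 0.01372552, -0.01502701,  0.02838974]), 'grip_width': 0.09200793515008765}
scene {'fx': 417.24383616668337, 'fy': 417.24383616668337, 'cx': 283.228851174435, 'cy': 200.1877894832937, 'R': array([[ 0.78971086, -0.61332116,  0.01392501],
       [-0.28500641, -0.38688474, -0.87697865],
       [ 0.54325694,  0.68859084, -0.48032754]]), 't': array([-0.36781496,  0.23132284,  1.39808331])}
top {'fx': 522.5364446418372, 'fy': 522.5364446418372, 'cx': 283.5065258637291, 'cy': 205.09614349375016, 'R': array([[ 0.00168374, -0.99997925,  0.00621744],
       [-0.99246858, -0.00243259, -0.12247527],
       [ 0.12248785, -0.00596439, -0.99245209]]), 't': array([-0.00519195,  0.5002208 ,  1.86425746])}
wrist {'fx': 302.2261545342508, 'fy': 302.2261545342508, 'cx': 281.0971048035739, 'cy': 213.03860906858068, 'mount': array([[ 9.99998990e-01,  1.08760888e-03, -9.14822819e-04,
         8.92819444e-04],
       [-7.66582872e-04,  9.54815496e-01,  2.97198217e-01,
        -8.33899481e-02],
       [ 1.19672242e-03, -2.97197216e-01,  9.54815366e-01,
        -8.12072541e-02],
       [ 0.00000000e+00,  0.00000000e+00,  0.00000000e+00,
         1.00000000e+00]])}
```

View pics/scene0.png

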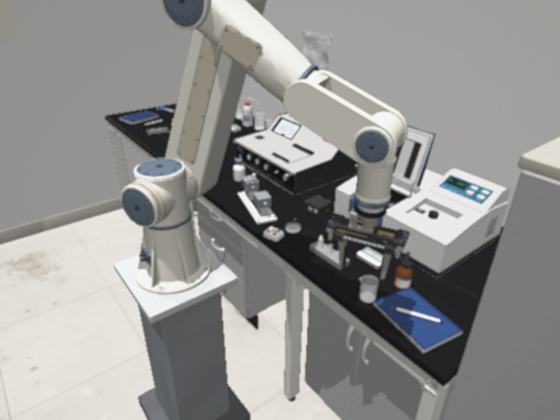

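View pics/top0.png

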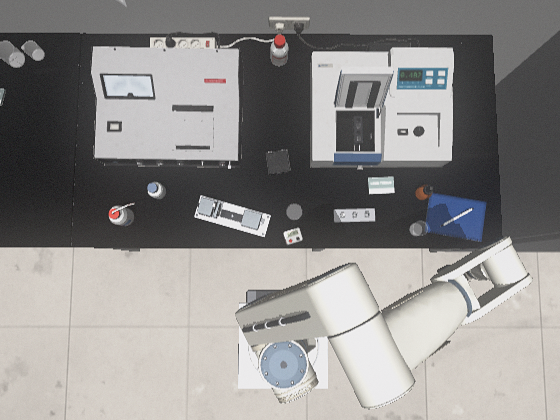

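View pics/wrist0.png

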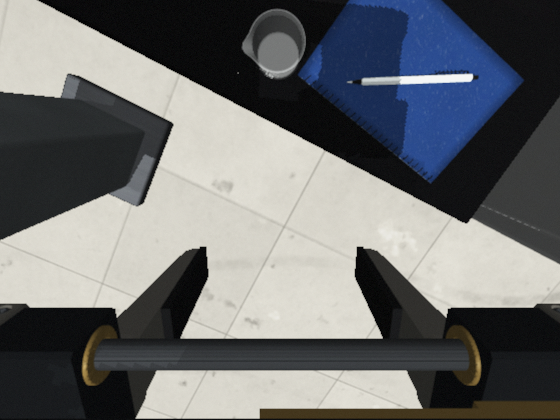

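The top view shows the light bench near px (232,216), the rack near (354,215), the petri dish at (294,211) and the timer at (292,236). I'll enlarge these.

```bash
cat > h.py <<'E'
import numpy as np, cv2
from plant import imaging
from scipy.spatial.transform import Rotation as Ro
def px2w(n,u,v,z):
    c=imaging.calibration(n); R=np.array(c['R']);t=np.array(c['t'])
    C=-R.T@t; d=R.T@np.array([(u-c['cx'])/c['fx'],(v-c['cy'])/c['fy'],1]); return C+d*(z-C[2])/d[2]
def wcam(s):
    M=np.array(imaging.calibration('wrist')['mount']); T=np.eye(4)
    T[:3,:3]=Ro.from_euler('xyz',s['eef_rot'],degrees=True).as_matrix(); T[:3,3]=s['position']; return T@M
def wpx(s,u,v,z):
    c=imaging.calibration('wrist'); T=wcam(s); d=T[:3,:3]@np.array([(u-c['cx'])/c['fx'],(v-c['cy'])/c['fy'],1]); C=T[:3,3]
    return C+d*(z-C[2])/d[2]
def wproj(s,P):
    c=imaging.calibration('wrist'); p=np.linalg.inv(wcam(s))@np.append(P,1); return c['fx']*p[0]/p[2]+c['cx'],c['fy']*p[1]/p[2]+c['cy']
def crop(f,o,x0,y0,x1,y1,k):
    p=cv2.imread(f)[y0:y1,x0:x1]; cv2.imwrite(o,cv2.resize(p,None,fx=k,fy=k,interpolation=cv2.INTER_CUBIC))
E
python3 - <<'E'
from h import *
crop('pics/top0.png','pics/tc1.png',180,180,280,250,8)
crop('pics/top0.png','pics/tc2.png',280,180,380,250,8)
for n,(u,v,z) in dict(bench=(232,216,.05),rack=(354,215,.02),petri=(294,211,.01),timer=(292,236,.024)).items(): print(n,px2w('top',u,v,z))
E
```

```text
bench [0.45809407 0.18018785 0.05      ]
rack [ 0.46584587 -0.26101886  0.02      ]
petri [ 0.48110363 -0.04274748  0.01      ]
timer [ 0.38861874 -0.03508132  0.024     ]
```

View pics/tc1.png

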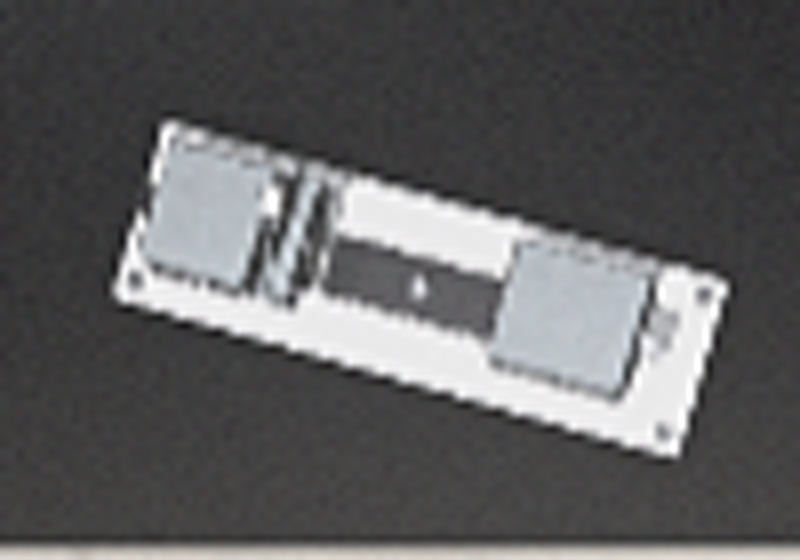

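View pics/tc2.png

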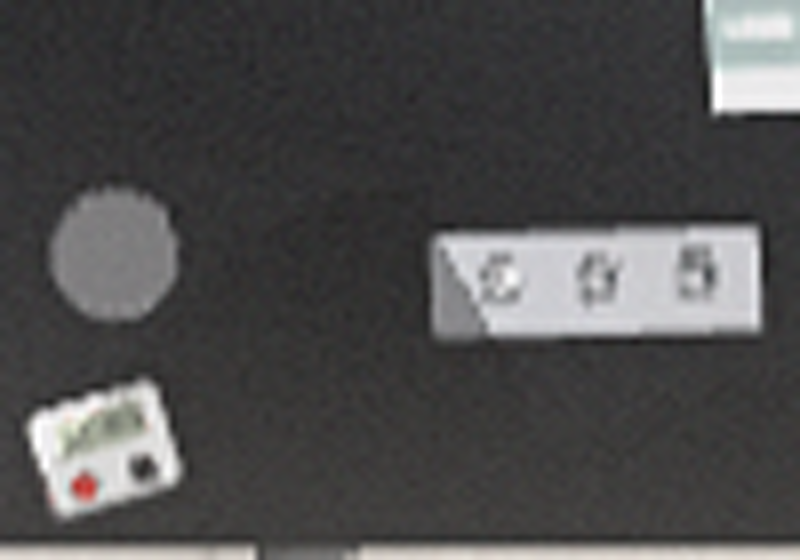

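The lamp head, with its white tab at crop px (270,200), is on the left. The stoppered cuvette is in the rack's leftmost well, at crop px (510,278). I'll move over the rack for a close look.

```bash
python3 -m pendant '[[40,60,0,0,0,10],[70,115,0,0,0,20],[95,170,0,0,0,30],[115,225,0,0,0,40],[130,275,0,0,0,50]]' -1; python3 -m pendant '[[20,30,0,0,0,8],[45,75,0,0,0,13.3],[55,95,0,0,0,13.3],[55,95,0,0,0,13.3],[55,95,0,0,0,13.3]]'
python3 - <<'E'
from h import *
from plant import status
from scipy.optimize import least_squares
s=status.sense(); print(s['position'],s['eef_rot'],s['q'],s['contact_force'])
p,d=imaging.snapshot('wrist'); cv2.imwrite('pics/w1.png',p); np.save('pics/w1.npy',d)
import pickle; pickle.dump(s,open('pics/w1.pkl','wb'))
for (u,v) in [(165,120),(728,285),(682,458),(118,298)]:
    print(px2w('top',180+u/8-.5+.0625,180+v/8-.5+.06,0.012))
for (u,v,z) in [(432,230,.02),(762,225,.02),(762,330,.02),(432,338,.02)]:
    print('rack',px2w('top',280+u/8-.44,180+v/8-.44,z))
E
```

```text
time: 0.78
position: [0.4112, -0.2814, 0.3026]
eef_rot: [-180.0, -0.0, -13.0]
contact_force: [1.3, -0.1, 0.1]
grip_width: 0.0919
time: 1.4
position: [0.4654, -0.1888, 0.3026]
eef_rot: [180.0, 0.0, -0.0]
contact_force: [0.3, 0.4, 0.5]
grip_width: 0.0916
[ 0.46538304 -0.18884306  0.30255027] [ 1.79989602e+02  2.65107030e-02 -8.78583415e-03] [-2.22468262e+01  9.25716649e+00  1.08343229e+02 -2.21777038e-02
  6.24202099e+01 -2.22277713e+01] [0.25873612 0.42310782 0.47436956]
[0.54073937 0.30143278 0.012     ]
[0.46529131 0.04295792 0.012     ]
[0.38623429 0.06348202 0.012     ]
[0.45868332 0.32111023 0.012     ]
rack [ 0.49019737 -0.18677918  0.02      ]
rack [ 0.49285701 -0.33742064  0.02      ]
rack [ 0.44477536 -0.33647153  0.02      ]
rack [ 0.44078643 -0.18628234  0.02      ]
```

View pics/w1.png

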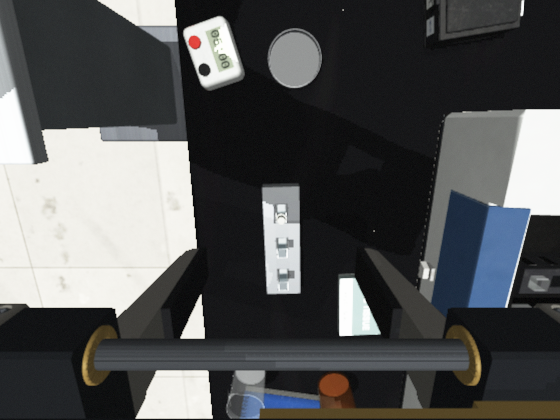

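The rack is at px x 264–300, y 185–295. The stoppered cuvette is at (281,214), in the +y well.

```bash
python3 - <<'E'
from h import *
import pickle
s=pickle.load(open('pics/w1.pkl','rb'))
crop('pics/w1.png','pics/w1c.png',250,178,316,300,4.9 and 5)
for u,v in [(263.5,184.5),(299,184),(300,293.5),(267,294.5)]: print(wpx(s,u,v,.02))
E
```

```text
[ 0.4430217 -0.1819507  0.02     ]
[ 0.48647376 -0.18129515  0.02      ]
[ 0.49062746 -0.33423321  0.02      ]
[ 0.44527286 -0.33585125  0.02      ]
```

View pics/w1c.png

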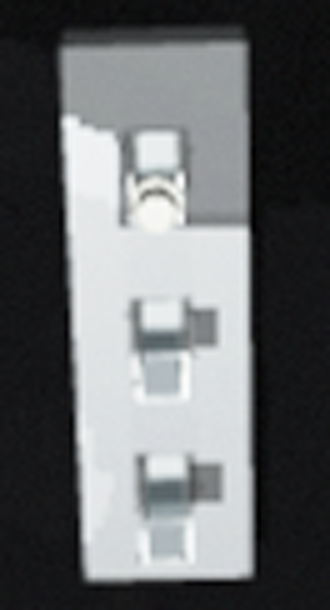

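```bash
python3 -m pendant '[[-30,10,-45,0,0,0],[-65,20,-85,0,0,0],[-95,25,-120,0,0,0],[-95,25,-120,0,0,0],[-95,25,-120,0,0,0]]' -1
python3 - <<'E'
from h import *
from plant import status
import pickle
s=status.sense(); print(s['position'],s['eef_rot'])
p,d=imaging.snapshot('wrist'); cv2.imwrite('pics/w2.png',p); np.save('pics/w2.npy',d)
pickle.dump(s,open('pics/w2.pkl','wb'))
u,v=wproj(s,[.466,-.213,.03]); print(u,v); u=int(u);v=int(v)
crop('pics/w2.png','pics/w2c.png',u-50,v-60,u+70,v+50,6)
E
```

```text
time: 2.08
position: [0.3721, -0.1645, 0.1837]
eef_rot: [179.9, -0.1, -0.1]
contact_force: [-0.5, 0.1, -0.5]
grip_width: 0.0918
[ 0.37206558 -0.1645363   0.18368053] [ 1.79948552e+02 -1.17084302e-01 -8.13437459e-02]
389.2558004983674 277.18744121217173
```

View pics/w2c.png

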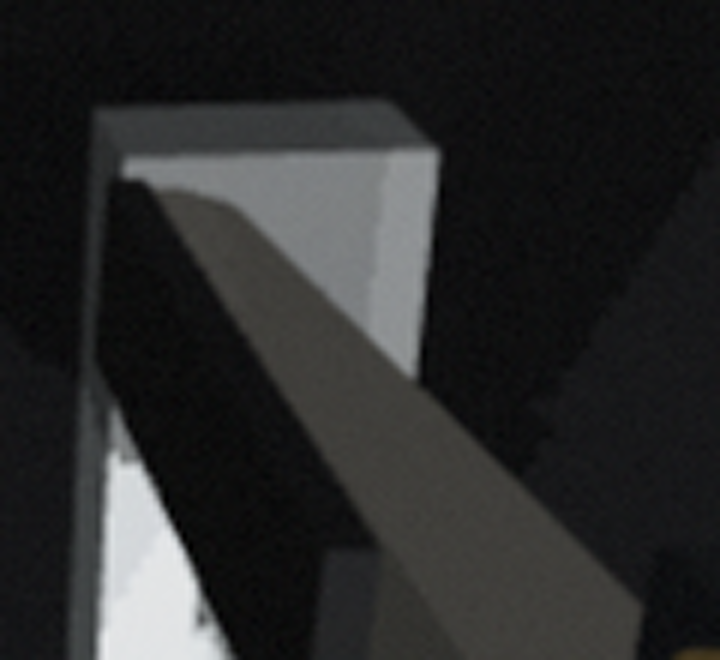

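View pics/w2.png

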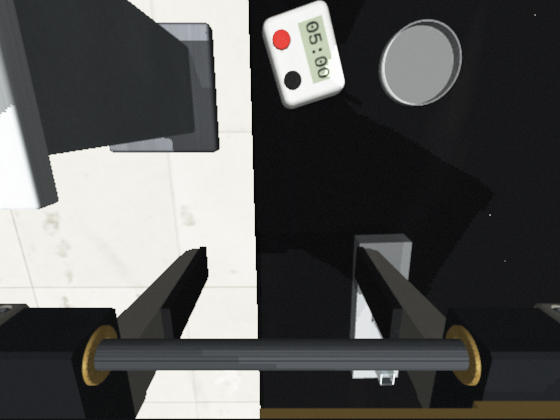

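The right finger hides the sample. I'll shift in -y so the sample sits in the upper half of the image.

```bash
python3 -m pendant '[[20,-50,0,0,0,0],[38,-105,0,0,0,0],[38,-120,0,0,0,0],[38,-120,0,0,0,0]]' -1
python3 - <<'E'
from h import *
from plant import status
import pickle
s=status.sense(); print(s['position'],s['eef_rot'])
p,d=imaging.snapshot('wrist'); cv2.imwrite('pics/w3.png',p); np.save('pics/w3.npy',d)
pickle.dump(s,open('pics/w3.pkl','wb'))
u,v=wproj(s,[.466,-.213,.03]); print(u,v); u=int(u);v=int(v)
crop('pics/w3.png','pics/w3c.png',u-50,v-50,u+50,v+50,6)
E
```

```text
time: 2.62
position: [0.4091, -0.2843, 0.1832]
eef_rot: [180.0, -0.0, -0.1]
contact_force: [0.1, 0.8, 0.1]
grip_width: 0.092
[ 0.40909887 -0.28425938  0.18319164] [ 1.79976996e+02 -4.27337217e-02 -1.07958254e-01]
357.33151106670334 135.76632950549816
```

View pics/w3c.png

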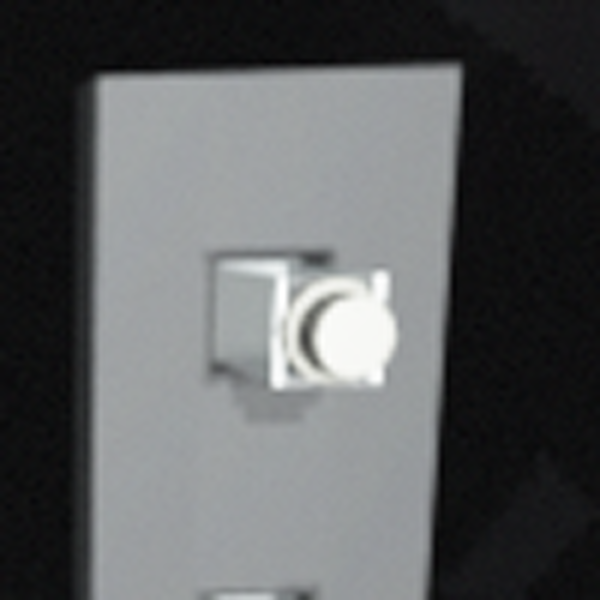

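View pics/w3.png

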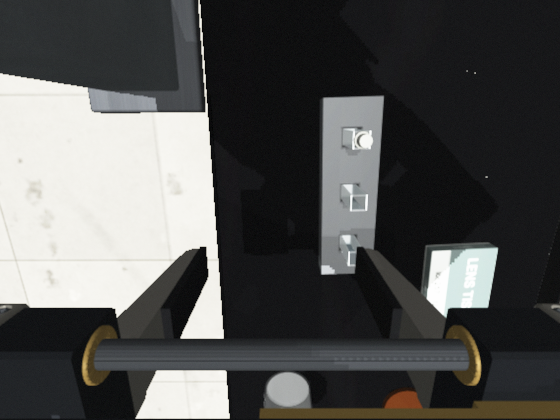

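Thick white rims at the sample's left and right top edges suggest the frosted faces look along ±x. I want an oblique close-up to be sure.

```bash
python3 -m pendant '[[12,50,0,-9,0,0],[25,100,-10,-18,0,0],[37,100,-25,-28,0,0],[37,100,-40,-28,0,0],[37,100,-40,-28,0,0]]' -1
python3 - <<'E'
from h import *
from plant import status
import pickle
s=status.sense(); print(s['position'],s['eef_rot'])
p,d=imaging.snapshot('wrist'); cv2.imwrite('pics/w4.png',p); np.save('pics/w4.npy',d)
pickle.dump(s,open('pics/w4.pkl','wb'))
u,v=wproj(s,[.466,-.213,.03]); print(u,v); u=int(u);v=int(v)
crop('pics/w4.png','pics/w4c.png',u-60,v-50,u+60,v+50,6)
E
```

```text
time: 3.3
position: [0.4448, -0.1809, 0.1417]
eef_rot: [152.0, 0.2, 0.3]
contact_force: [0.7, -0.9, -0.0]
grip_width: 0.0922
[ 0.44477281 -0.18087167  0.14168648] [152.00735867   0.18529246   0.27905764]
313.8103507538444 212.40399236070988
```

View pics/w4c.png

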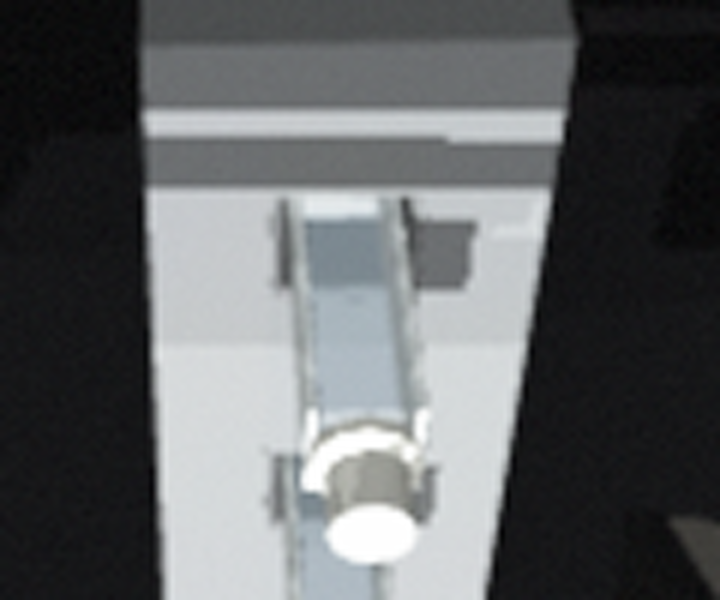

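The near (+y) face is a clear, see-through window, and pale frosted strips run down both ±x sides. So I grip with the jaws along world x. Next I'll compute the positions.

```bash
python3 - <<'E'
from h import *
import pickle
s=pickle.load(open('pics/w4.pkl','rb'))
f=lambda x,y:(313-60+x/6-.4,212-50+y/6-.4)
print('knob4',wpx(s,*f(372,533),.062))
print('rack top front edge z.02', [wpx(s,*f(*a),.02) for a in [(145,187),(552,187)]])
s=pickle.load(open('pics/w3.pkl','rb'))
g=lambda x,y:(357-50+x/6-.4,135-50+y/6-.4)
print('knob3',wpx(s,*g(355,335),.062))
print('rim3',[wpx(s,*g(*a),.051) for a in [(274,388),(384,384),(384,272),(274,275)]])
print('rackcorners3',[wpx(s,*g(*a),.02) for a in [(100,75),(463,65)]])
E
```

```text
knob4 [ 0.46415727 -0.21315539  0.062     ]
rack top front edge z.02 [array([ 0.4409754 , -0.20445631,  0.02      ]), array([ 0.4867869 , -0.20405742,  0.02      ])]
knob3 [ 0.4638157  -0.21375584  0.062     ]
rim3 [array([ 0.45797026, -0.22042874,  0.051     ]), array([ 0.47062454, -0.21999035,  0.051     ]), array([ 0.46954307, -0.20753108,  0.051     ]), array([ 0.45710456, -0.20784511,  0.051     ])]
rackcorners3 [array([ 0.44060922, -0.18460627,  0.02      ]), array([ 0.48617944, -0.1834776 ,  0.02      ])]
```

The sample centre is about (0.464, -0.214), and the rim corners give a 12.6 mm square as expected. Its yaw is about +1.5°. Now to the bench.

```bash
python3 -m pendant '[[0,20,50,9,0,0],[0,60,100,18,0,0],[5,110,140,28,0,0],[5,160,178,28,0,0],[10,215,178,28,0,0]]' -1; python3 -m pendant '[[0,60,0,0,0,-8],[0,116,0,0,0,-16],[0,116,0,0,0,-16],[0,116,0,0,0,-16]]'
python3 - <<'E'
from h import *
from plant import status
import pickle
s=status.sense(); print(s['position'],s['eef_rot'])
p,d=imaging.snapshot('wrist'); cv2.imwrite('pics/w5.png',p); np.save('pics/w5.npy',d)
pickle.dump(s,open('pics/w5.pkl','wb'))
print(px2w('top',180+270/8-.44,180+200/8-.44,.13))
crop('pics/w5.png','pics/w5c.png',200,40,380,300,2.3)
E
```

```text
time: 3.98
position: [0.4557, 0.0214, 0.3229]
eef_rot: [-179.7, -0.4, -0.1]
contact_force: [0.8, -0.3, -0.3]
grip_width: 0.0917
time: 4.47
position: [0.4546, 0.1365, 0.3194]
eef_rot: [-179.9, 0.0, -15.8]
contact_force: [-0.4, -0.1, 0.3]
grip_width: 0.092
[0.45464261 0.13654389 0.31942823] [-1.79878575e+02  1.11359388e-02 -1.58137381e+01]
[0.48924666 0.23741381 0.13      ]
```

View pics/w5.png

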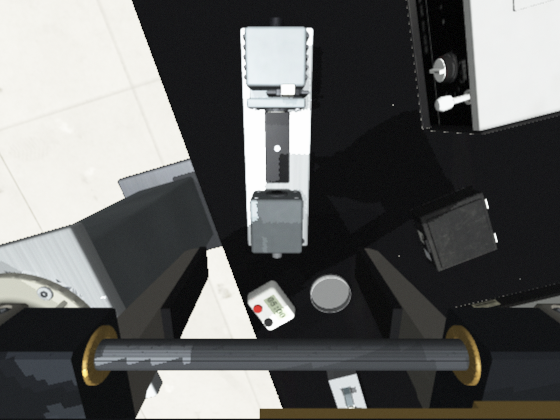

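The bench is vertical in the image, so its yaw is about -16°. The steel stud is at (277.5,148.5) and the tab at (288,89).

```bash
python3 - <<'E'
from h import *
crop('pics/w5.png','pics/w5c.png',230,10,330,110,6)
crop('pics/w5.png','pics/w5d.png',230,95,330,195,6)
crop('pics/w5.png','pics/w5e.png',230,175,330,270,6)
E
```

```text
(no output)
```

View pics/w5c.png

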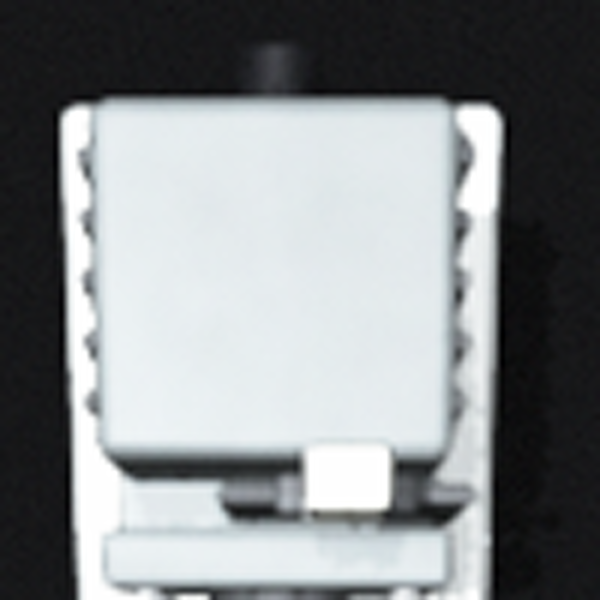

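View pics/w5d.png

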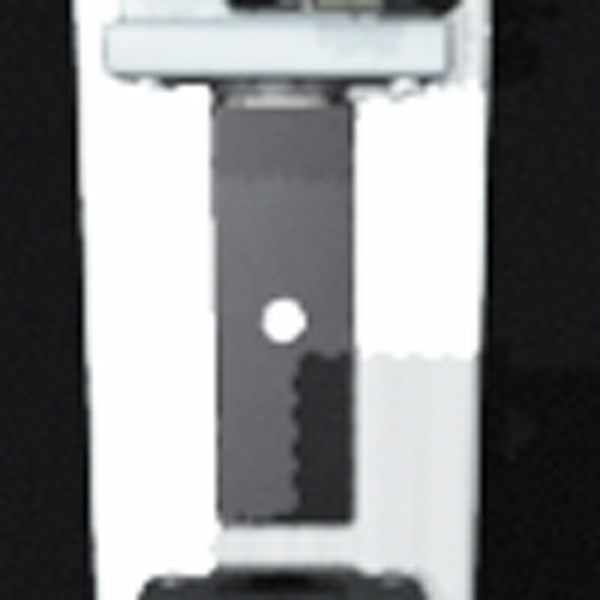

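View pics/w5e.png

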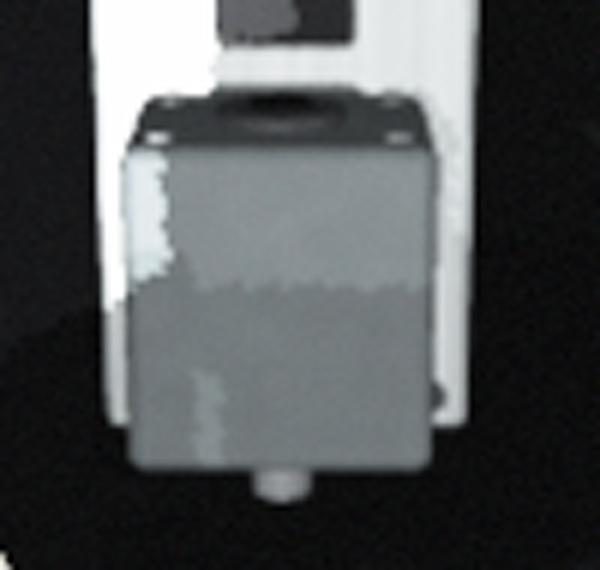

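```bash
python3 - <<'E'
from h import *
import pickle
s=pickle.load(open('pics/w5.pkl','rb'))
F=lambda x,y,y0,z: wpx(s,230+x/6-.42,y0+y/6-.42,z)
st=F(283,320,95,.014); tab=F(347,478,10,.13)
print('stud',st,'tab',tab)
det=[F(*a,175,.097) for a in [(125,148),(433,150),(432,468),(132,468)]]
lamp=[F(*a,10,.097) for a in [(97,97),(452,97),(450,443),(103,447)]]
print('det',det,np.linalg.norm(det[0]-det[1]),np.mean(det,0)); print('lamp',lamp,np.linalg.norm(lamp[0]-lamp[1]),np.mean(lamp,0))
d=np.mean(lamp,0)-np.mean(det,0); print('yaw',-np.degrees(np.arctan2(d[0],d[1])))
bl=[F(*a,95,.012) for a in [(75,20),(95,590)]]; br=[F(*a,95,.012) for a in [(497,0),(475,560)]]
for b in(bl,br):
  d=b[0]-b[1]; print('edge yaw',-np.degrees(np.arctan2(d[0],d[1])))
yw=np.radians(-16);X=np.array([np.cos(yw),np.sin(yw)]);Y=np.array([-np.sin(yw),np.cos(yw)])
for n,p in [('tab',tab),('det',np.mean(det,0)),('lamp',np.mean(lamp,0)),('bl',bl[1]),('br',br[1])]: print(n,(p-st)[:2]@X,(p-st)[:2]@Y)
E
```

```text
stud [0.46233244 0.18565432 0.014     ] tab [0.48849955 0.23853337 0.13      ]
det [array([0.42477646, 0.14945109, 0.097     ]), array([0.47593414, 0.13464418, 0.097     ]), array([0.46062381, 0.07666363, 0.097     ]), array([0.40787713, 0.09153945, 0.097     ])] 0.05325741972815412 [0.44230288 0.11307459 0.097     ]
lamp [array([0.46833699, 0.3014746 , 0.097     ]), array([0.51862712, 0.28726167, 0.097     ]), array([0.50658689, 0.24174754, 0.097     ]), array([0.45470179, 0.2558093 , 0.097     ])] 0.05225997163099212 [0.4870632  0.27157328 0.097     ]
yaw -15.769775478531226
edge yaw -15.80091375709015
edge yaw -16.432606999213462
tab 0.010577997485443363 0.05804323623944193
det 0.00075204201667764 -0.07528900546479034
lamp 9.0259610549296e-05 0.0894073288667701
bl -0.041377863422558496 -0.05859476316131853
br 0.04195828178890207 -0.05151614041245003
```

Stud, heads and edges agree: the bench yaw is -16° and the middle is near (0.4625, 0.1845). The tab is at about (0.4887, 0.238). I'll go down to pinch it.

```bash
python3 -m pendant '[[15,50,-20,0,0,0],[34,102,-60,0,0,0],[34,102,-90,0,0,0],[34,102,-90,0,0,0],[34,102,-90,0,0,0]]' -1; 
python3 - <<'E'
from h import *
from plant import status
import pickle
s=status.sense(); print(s['position'],s['eef_rot'],s['q'])
p,d=imaging.snapshot('wrist'); cv2.imwrite('pics/w6.png',p)
print(wproj(s,[.4887,.238,.13]),wproj(s,[.4625,.1845,.014]))
E
```

```text
time: 5.15
position: [0.4895, 0.2377, 0.2299]
eef_rot: [-180.0, -0.0, -16.1]
contact_force: [0.2, 1.0, 0.3]
grip_width: 0.0923
[0.48947736 0.23771566 0.22985891] [-1.79962386e+02 -1.95708108e-02 -1.60740231e+01] [2.57382059e+01 1.78831594e+01 1.07434851e+02 1.83764210e-02
 5.46423271e+01 4.18015938e+01]
(np.float64(280.24636743202626), np.float64(252.3604543468341)) (np.float64(270.9498694377282), np.float64(257.03459415518853))
```

View pics/w6.png

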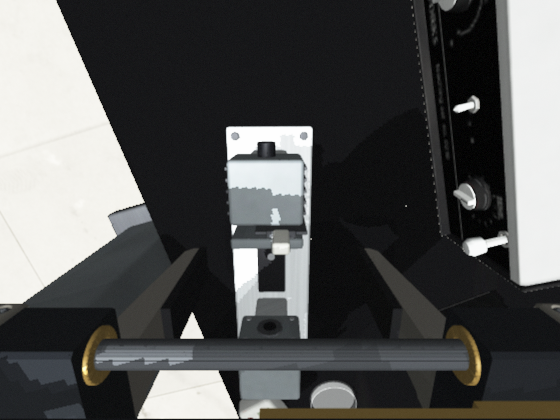

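The tab top is at about (281,248) and the stud at (270,257), both within a few px of prediction. I'll descend, pinch and slide.

```bash
python3 -m pendant '[[0,0,-20,0,0,0],[0,0,-37,0,0,0],[0,0,-37,0,0,0]]' -1; python3 -m pendant '[[0,0,0,0,0,0],[0,0,0,0,0,0],[0,0,0,0,0,0],[0,0,0,0,0,0],[0,0,0,0,0,0]]' 1;python3 -m pendant '[[0,0,0,0,0,0],[0,0,0,0,0,0],[0,0,0,0,0,0],[0,0,0,0,0,0],[0,0,0,0,0,0]]' 
```

```text
time: 5.58
position: [0.4885, 0.2383, 0.1912]
eef_rot: [179.9, 0.1, -16.0]
contact_force: [0.4, 0.9, 0.6]
grip_width: 0.0918
time: 6.2
position: [0.4889, 0.239, 0.1917]
eef_rot: [-180.0, -0.0, -16.0]
contact_force: [-0.1, -0.4, -0.1]
grip_width: 0.044
time: 6.82
position: [0.489, 0.2389, 0.1917]
eef_rot: [-180.0, -0.0, -16.0]
contact_force: [0.6, -0.4, -0.8]
grip_width: 0.0117
```

```bash
python3 -m pendant '[[-5,1.4,0,0,0,0],[-11,3,0,0,0,0],[-18,5,0,0,0,0],[-25,7,0,0,0,0],[-27,7.7,0,0,0,0]]'; python3 -m pendant '[[-1,0.3,0,0,0,0],[-2,0.6,0,0,0,0],[-3,0.9,0,0,0,0],[-3,0.9,0,0,0,0]]'
```

```text
time: 7.45
position: [0.4628, 0.2464, 0.1918]
eef_rot: [-180.0, -0.2, -15.9]
contact_force: [14.7, -8.6, -11.0]
grip_width: 0.0117
time: 7.95
position: [0.4623, 0.2465, 0.1918]
eef_rot: [-179.9, -0.5, -15.9]
contact_force: [21.9, -11.8, -15.0]
grip_width: 0.0117
```

It moved 27.8 mm before the force rose, so it is at the stop (it may have started slightly open). I'll release, rise and look.

```bash
python3 -m pendant '[[2.5,-0.8,0,0,0,0],[2.5,-0.8,0,0,0,0]]'; python3 -m pendant '[[0,0,0,0,0,0],[0,0,0,0,0,0],[0,0,0,0,0,0],[0,0,0,0,0,0],[0,0,0,0,0,0]]' -0.3; python3 -m pendant '[[0,0,20,0,0,0],[0,0,60,0,0,0],[5,-25,110,0,0,0],[5,-60,127,0,0,0],[5,-60,127,0,0,0]]'
python3 - <<'E'
from h import *
from plant import status
import pickle
s=status.sense(); print(s['position'],s['eef_rot'])
p,d=imaging.snapshot('wrist'); cv2.imwrite('pics/w7.png',p)
pickle.dump(s,open('pics/w7.pkl','wb'))
yw=np.radians(-16);X=np.array([np.cos(yw),np.sin(yw),0]);t=np.array([.4625,.1845,.13])+.058*np.array([-np.sin(yw),np.cos(yw),0])
print(wproj(s,t+X*.0105),wproj(s,t-X*.0195))
crop('pics/w7.png','pics/w7c.png',220,100,340,220,6)
E
```

```text
time: 8.2
position: [0.463, 0.2463, 0.1918]
eef_rot: [-180.0, -0.2, -16.0]
contact_force: [12.1, -5.6, -8.2]
grip_width: 0.0117
time: 8.82
position: [0.4613, 0.2468, 0.1917]
eef_rot: [-180.0, 0.0, -16.0]
contact_force: [0.4, -0.6, -0.0]
grip_width: 0.0588
time: 9.45
position: [0.4669, 0.1855, 0.3203]
eef_rot: [-179.9, -0.1, -16.1]
contact_force: [-0.9, 0.3, 0.0]
grip_width: 0.0596
[0.46690173 0.18554958 0.32028227] [-1.79910705e+02 -1.36055955e-01 -1.61278139e+01]
(np.float64(288.3023697421578), np.float64(151.89357266670646)) (np.float64(254.4127240715659), np.float64(151.9501764839252))
```

View pics/w7c.png

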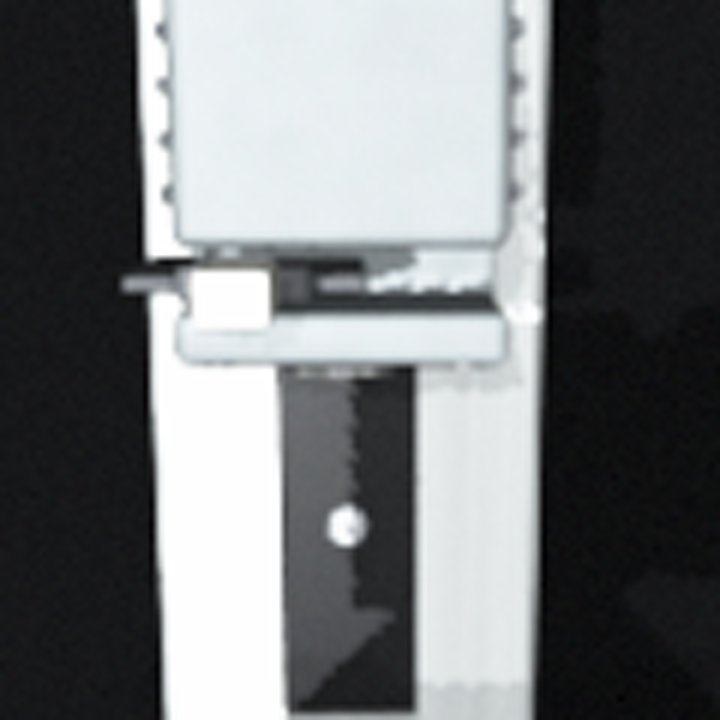

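```bash
python3 - <<'E'
from h import *
import pickle
s=pickle.load(open('pics/w7.pkl','rb'))
F=lambda x,y,z: wpx(s,220+x/6-.42,100+y/6-.42,z)
st=F(346,525,.014); tab=F(231,299,.13)
yw=np.radians(-16);X=np.array([np.cos(yw),np.sin(yw)]);Y=np.array([-np.sin(yw),np.cos(yw)])
print(st,tab,(tab-st)[:2]@X,(tab-st)[:2]@Y)
for a in [(172,240),(508,240)]: print((F(*a,.097)-st)[:2]@X)
E
```

```text
[0.46204039 0.18575774 0.014     ] [0.46351999 0.24683498 0.13      ] -0.015412887595094106 0.059119049981203396
-0.027246201674318633
0.027699489716464454
```

In the bench frame the tab moved from x = +10.6 to -15.4 mm, which puts it at the stop. Now back to the sample, at a safe height.

```bash
python3 -m pendant '[[0,-60,0,0,0,4],[-1,-120,0,0,0,8],[-2,-180,0,0,0,12],[-3,-240,0,0,0,17.5],[-3,-300,0,0,0,17.5]]'; python3 -m pendant '[[0,-60,-20,0,0,0],[0,-99,-60,0,0,0],[0,-99,-100,0,0,0],[0,-99,-100,0,0,0],[0,-99,-100,0,0,0]]'
python3 - <<'E'
from h import *
from plant import status
import pickle
s=status.sense(); print(s['position'],s['eef_rot'])
p,d=imaging.snapshot('wrist'); cv2.imwrite('pics/w8.png',p)
pickle.dump(s,open('pics/w8.pkl','wb'))
print(wproj(s,[.464,-.2138,.062]))
crop('pics/w8.png','pics/w8c.png',220,200,340,300,6)
E
```

```text
time: 10.12
position: [0.4633, -0.1143, 0.3177]
eef_rot: [-180.0, 0.1, 1.6]
contact_force: [0.4, 1.2, 0.4]
grip_width: 0.0598
time: 10.75
position: [0.4641, -0.2117, 0.2192]
eef_rot: [-180.0, 0.0, 1.5]
contact_force: [-0.2, -1.1, 0.3]
grip_width: 0.0597
[ 0.4640545  -0.21167603  0.21922721] [-1.79988812e+02  1.55861896e-03  1.54080770e+00]
(np.float64(281.7787408468529), np.float64(226.08371354947283))
```

View pics/w8c.png

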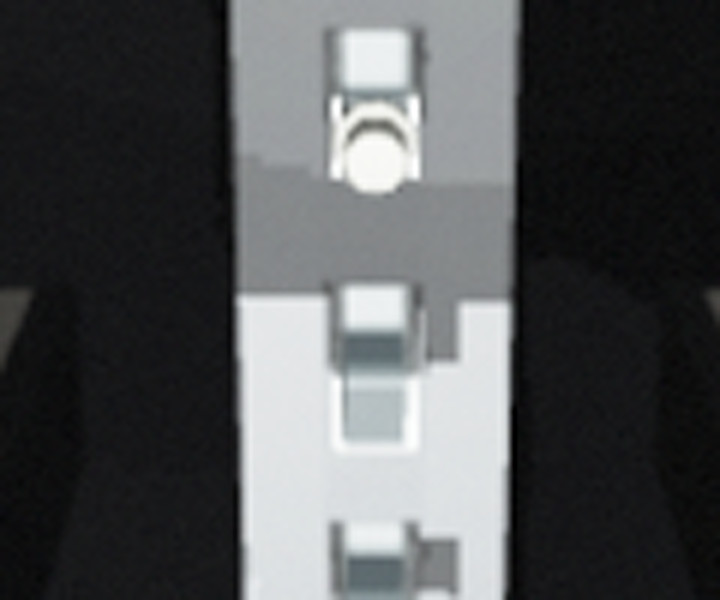

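The knob is at px (282.3,226.4) against a predicted (281.8,226.1), and the cell sits square to the jaws. I'll descend.

```bash
python3 -m pendant '[[0,-2,-30,0,0,0],[0,-2,-65,0,0,0],[0,-2,-90,0,0,0],[0,-2,-100,0,0,0],[0,-2,-100,0,0,0]]'; python3 -c "
from plant import status;print(status.sense()['position'])"; python3 -m pendant '[[0,0,0,0,0,0],[0,0,0,0,0,0],[0,0,0,0,0,0],[0,0,0,0,0,0],[0,0,0,0,0,0]]' 1; python3 -m pendant '[[0,0,0,0,0,0],[0,0,0,0,0,0],[0,0,0,0,0,0]]'
```

```text
time: 11.42
position: [0.464, -0.2142, 0.1194]
eef_rot: [180.0, -0.0, 1.5]
contact_force: [-0.5, -0.9, 0.3]
grip_width: 0.06
[ 0.46396941 -0.21416292  0.11936038]
time: 12.05
position: [0.4636, -0.2143, 0.1188]
eef_rot: [180.0, -0.0, 1.5]
contact_force: [6.3, 1.4, -5.0]
grip_width: 0.0121
time: 12.42
position: [0.4636, -0.2144, 0.1187]
eef_rot: [180.0, -0.0, 1.5]
contact_force: [1.0, 0.1, 0.3]
grip_width: 0.0121
```

The grip width is 12.1 mm. I'll lift straight up.

```bash
python3 -m pendant '[[0,0,8,0,0,0],[0,0,20,0,0,0],[0,0,45,0,0,0],[0,0,80,0,0,0],[0,0,120,0,0,0]]'; python3 -m pendant '[[0,0,30,0,0,0],[0,0,60,0,0,0],[0,0,60,0,0,0],[0,0,60,0,0,0]]'
python3 - <<'E'
from h import *
from plant import status
import pickle
s=status.sense(); print(s['position'],s['eef_rot'])
p,d=imaging.snapshot('wrist'); cv2.imwrite('pics/w9.png',p)
crop('pics/w9.png','pics/w9c.png',220,150,340,300,5)
pickle.dump(s,open('pics/w9.pkl','wb'))
T=np.eye(4);T[:3,:3]=Ro.from_euler('xyz',s['eef_rot'],degrees=True).as_matrix();T[:3,3]=s['position']
for z in (.0567,.0677,.1127): print(z,wproj(s,(T@[0,0,z,1])[:3]))
E
```

```text
time: 13.05
position: [0.4624, -0.2139, 0.2401]
eef_rot: [-180.0, 0.1, 1.5]
contact_force: [0.1, 0.7, -0.2]
grip_width: 0.0123
time: 13.55
position: [0.4627, -0.214, 0.2983]
eef_rot: [-180.0, 0.1, 1.5]
contact_force: [0.1, -0.4, -0.1]
grip_width: 0.0125
[ 0.46266383 -0.21402632  0.29829552] [-1.79979097e+02  6.04637304e-02  1.48660573e+00]
0.0567 (np.float64(282.36116599372644), np.float64(287.7406820165043))
0.0677 (np.float64(282.28593905004004), np.float64(277.1350011082863))
0.1127 (np.float64(282.056620614862), np.float64(244.80511994217494))
```

View pics/w9c.png

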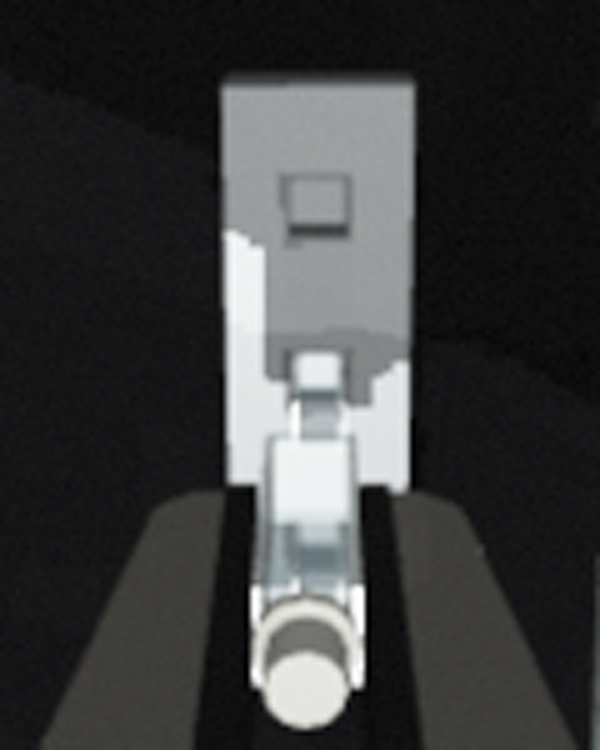

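View pics/w9.png

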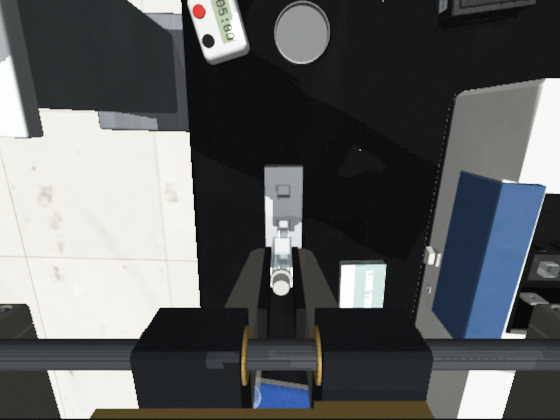

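The sample is held upright, with its knob at (281,287) and the foot centred on the tool axis. I'll carry it above the bench.

```bash
python3 -m pendant '[[0,30,0,0,0,0],[0,80,0,0,0,-4],[0,130,0,0,0,-8],[0,180,0,0,0,-12],[0,230,0,0,0,-17.5]]'; python3 -m pendant '[[0,50,0,0,0,0],[0,100,0,0,0,0],[0,145,0,0,0,0],[0,169.5,0,0,0,0],[0,169.5,0,0,0,0]]'
python3 -m pendant '[[0,0,0,0,0,0],[0,0,-20,0,0,0],[0,0,-40,0,0,0],[0,0,-60,0,0,0],[0,0,-60,0,0,0]]'
python3 - <<'E'
from h import *
from plant import status
import pickle
s=status.sense(); print(s['position'],s['eef_rot'])
p,d=imaging.snapshot('wrist'); cv2.imwrite('pics/w10.png',p)
crop('pics/w10.png','pics/w10c.png',200,180,360,310,5)
pickle.dump(s,open('pics/w10.pkl','wb'))
T=np.eye(4);T[:3,:3]=Ro.from_euler('xyz',s['eef_rot'],degrees=True).as_matrix();T[:3,3]=s['position']
for z in (.0567,.0677,.1127): print(z,wproj(s,(T@[0,0,z,1])[:3]))
print('stud',wproj(s,[.4622,.1856,.014]))
E
```

```text
time: 14.22
position: [0.4625, 0.0172, 0.2976]
eef_rot: [180.0, 0.1, -16.2]
contact_force: [1.0, -0.2, 0.0]
grip_width: 0.0122
time: 14.85
position: [0.4627, 0.1863, 0.2974]
eef_rot: [179.9, 0.1, -15.9]
contact_force: [-0.4, 0.1, -0.1]
grip_width: 0.0121
time: 15.48
position: [0.4626, 0.1837, 0.2374]
eef_rot: [179.9, 0.1, -16.1]
contact_force: [0.2, 0.6, -0.1]
grip_width: 0.0119
[0.4625592  0.18374224 0.23739318] [ 1.79873402e+02  1.49494765e-01 -1.60919545e+01]
0.0567 (np.float64(281.63082670186583), np.float64(287.45477814692595))
0.0677 (np.float64(281.60867712087617), np.float64(276.86237325029936))
0.1127 (np.float64(281.5411611002689), np.float64(244.57476349291665))
stud (np.float64(281.1896465993841), np.float64(200.56015303091164))
```

View pics/w10c.png

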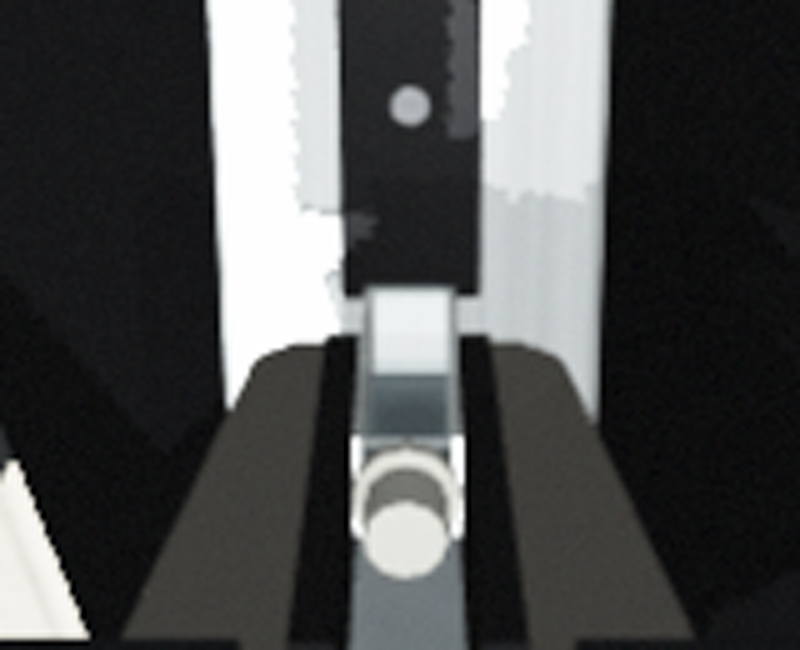

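The stud is at (281.6,200.8), as predicted, and the sample foot is at x ≈ 282, so alignment is within about 0.5 mm. I'll descend the last 65 mm.

```bash
python3 -m pendant '[[0,0.5,-15,0,0,0],[0,1,-35,0,0,0],[0,1.5,-55,0,0,0],[0,1.5,-65,0,0,0],[0,1.5,-65,0,0,0]]'
python3 -m pendant '[[0,0,0,0,0,0],[0,0,0,0,0,0],[0,0,0,0,0,0],[0,0,0,0,0,0]]'
python3 - <<'E'
from h import *
from plant import status
import pickle
s=status.sense(); print(s['position'],s['eef_rot'],s['qd'],s['contact_force'],s['grip_width'])
p,d=imaging.snapshot('wrist'); cv2.imwrite('pics/w11.png',p)
crop('pics/w11.png','pics/w11c.png',200,180,360,310,5)
p,d=imaging.snapshot('scene'); cv2.imwrite('pics/s11.png',p); crop('pics/s11.png','pics/s11c.png',200,150,340,260,5)
p,d=imaging.snapshot('top'); cv2.imwrite('pics/t11.png',p); crop('pics/t11.png','pics/t11c.png',180,160,400,250,3.6)
T=np.eye(4);T[:3,:3]=Ro.from_euler('xyz',s['eef_rot'],degrees=True).as_matrix();T[:3,3]=s['position']
w=(T@[0,0,.0977,1])[:3]; print('window',w)
yw=np.radians(-16);X=np.array([np.cos(yw),np.sin(yw)]);Y=np.array([-np.sin(yw),np.cos(yw)])
e=w[:2]-[.4622,.1856]; print(e@X,e@Y,w[2]-.075)
E
```

```text
time: 16.15
position: [0.4632, 0.1866, 0.1732]
eef_rot: [180.0, 0.1, -16.0]
contact_force: [0.2, -0.4, -0.0]
grip_width: 0.0122
time: 16.65
position: [0.4635, 0.1867, 0.1739]
eef_rot: [-180.0, -0.0, -16.0]
contact_force: [-0.5, -0.1, 0.4]
grip_width: 0.012
[0.46348276 0.18673504 0.17390372] [-1.79986991e+02 -1.62900304e-02 -1.60112418e+01] [-0.1371656   0.1330513   0.11219193  0.01082703 -0.07008064 -0.03635624] [-0.46299114 -0.077308    0.40687884] 0.012047721981164404
window [0.46351558 0.1867487  0.07620373]
0.0009479959212707886 0.0014668231873417154 0.0012037295728568043
```

View pics/w11c.png

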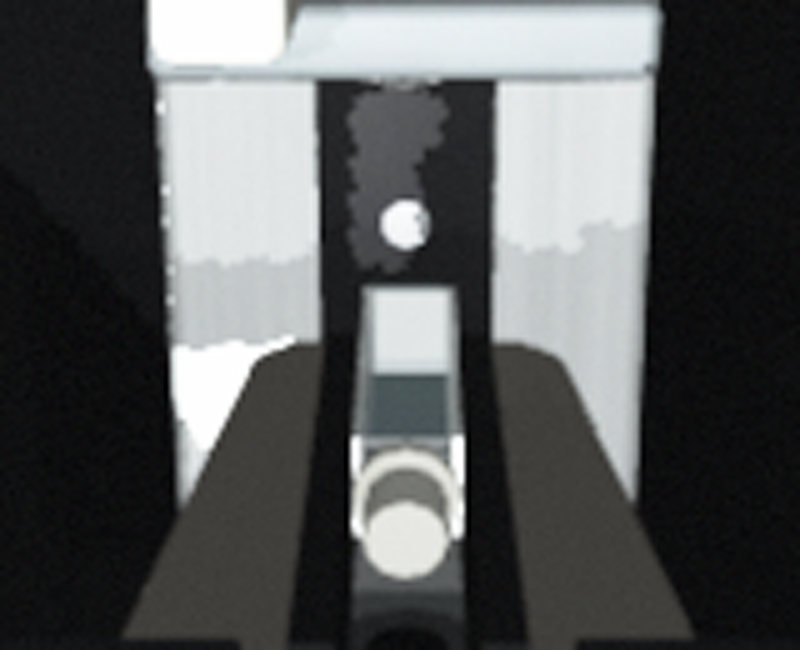

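View pics/s11c.png

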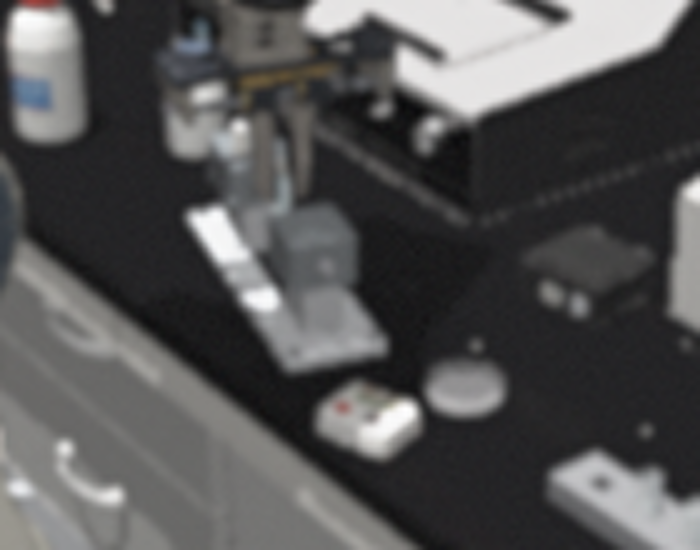

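View pics/t11c.png

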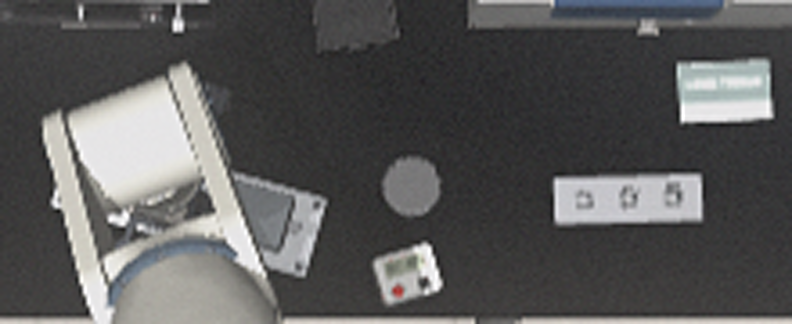

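View pics/w11.png

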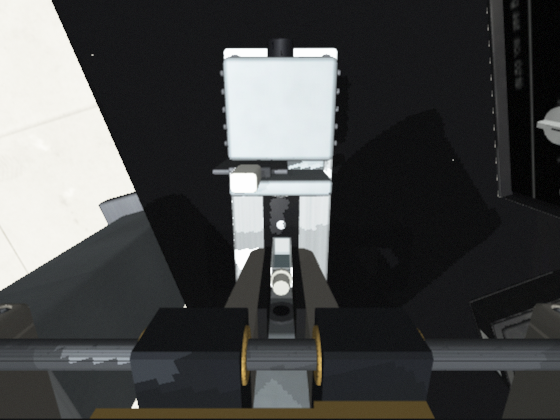

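In the bench frame the errors are x +0.9, y +1.5 and z +1.2 mm. The tab is still open. I'll make a 1 mm trim, settle, check and hand in.

```bash
python3 -m pendant '[[-1,-1,-1,0,0,0],[-1,-1,-1,0,0,0],[-1,-1,-1,0,0,0],[-1,-1,-1,0,0,0],[-1,-1,-1,0,0,0]]'; python3 -m pendant '[[0,0,0,0,0,0],[0,0,0,0,0,0],[0,0,0,0,0,0],[0,0,0,0,0,0]]'
python3 - <<'E'
from h import *
from plant import status,env
s=status.sense(); print(s['position'],s['eef_rot'],s['qd'].round(2),s['contact_force'],s['grip_width'])
T=np.eye(4);T[:3,:3]=Ro.from_euler('xyz',s['eef_rot'],degrees=True).as_matrix();T[:3,3]=s['position']
w=(T@[0,0,.0977,1])[:3]
yw=np.radians(-16);X=np.array([np.cos(yw),np.sin(yw)]);Y=np.array([-np.sin(yw),np.cos(yw)])
e=w[:2]-[.4622,.1856]; v=(e@X,e@Y,w[2]-.075); print(v)
if abs(v[0])<.002 and abs(v[2])<.0025: print(env.close_job())
E
```

```text
time: 17.42
position: [0.4624, 0.1857, 0.1727]
eef_rot: [180.0, 0.0, -16.0]
contact_force: [0.0, -0.8, -0.3]
grip_width: 0.0121
time: 17.92
position: [0.4624, 0.1857, 0.1727]
eef_rot: [-180.0, -0.0, -16.0]
contact_force: [-0.4, 0.2, 0.3]
grip_width: 0.0118
[0.46243063 0.18570868 0.17269579] [-1.79999142e+02 -6.80824203e-04 -1.60119828e+01] [ 0.03  0.04  0.06  0.02 -0.04  0.04] [-0.44247984  0.2138191   0.34300622] 0.011773858231208304
(np.float64(0.00019290239108743046), np.float64(0.0001695024562529046), np.float64(-4.2145627045242495e-06))
the job is handed in; nothing more can be done
None
```

I slid the shutter open to its stop, then lifted the stoppered cuvette out of the rack by its frosted faces. I handed the job in at about 18 s with it held in the light path; no verdict is reported.

- **Cuvette position:** the window point computes to within about 0.2 mm of the beam middle on all three axes. That comes from the measured arm pose, assuming the cuvette has not slipped in the grip. The wrist picture before the last 1 mm trim matched this to about 1 mm. I took no picture after the trim.
- **Hold:** the tool was vertical, its yaw (-16°) matched the bench, and the arm was still. Wrist force was near zero, so there was no sign of touching the bench. The grip width read 11.8 mm on the 12.5 mm cell.
- **Shutter:** the travel estimates disagreed slightly. The gripper moved 27.8 mm and the pictures showed 26.0 mm. The force rise and the final tab position (-15.4 mm in the bench frame) both say it was at the stop, so it probably started a few millimetres open. The tab was still open in the last wrist picture.
- **Surroundings:** in the last pictures the blanks, petri dish, timer and lens tissue were in place. The arm partly hid the bench in the top view, and I did not check the bottles and beaker one by one.

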